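# Pack a sample pot in the canister it fits and screw the captive cap home

### The arm

A 6-joint arm with a two-finger parallel gripper is mounted at the origin on the work surface. World frame = base frame: x ahead of the robot, y to its left, z up, the work surface at z = 0. Lengths are in m, angles in rad, forces in N, time in s.
With the tool pointing down it reaches from about 0.325 to 0.85 m from the base axis. Payload 4.4 kg.
Tool frame: the origin (TCP) lies at the very end of the fingers, on their centre line; the grasp point (between the pads) lies 19 mm behind it (bot.tcp_to_grasp is the z of the grasp point in the tool frame, in m); z points along the fingers, y is the line along which they close (so a half turn about z gives the same grasp; the last joint's range is limited). The gripper opens to 94 mm and grips with 3 to 60 N. Pads are 16 mm wide; open, the fingers measure 119 mm over their backs; the gripper's body (75 mm by 177 mm) begins 78 mm behind the grasp point.
Start: joints at [-1.319, 0.207, 1.542, -0, 1.393, -0.15], TCP at [0.225, -0.529, 0.205] pointing down, gripper open.
Joint ranges: [-2.73, 2.73], [-0.86, 2.22], [0.23, 2.46], [-1.11, 4.25], [0.08, 2.63], [-2.82, 2.82]. Speed limits (rad/s): [2.79, 2.79, 3.14, 3.14, 3.14, 3.14].

### API

Orientations are given as [roll, pitch, yaw] about the fixed x, y, z axes, in that order (R = Rz(yaw) Ry(pitch) Rx(roll)).
In Python, from bench import bot gives the robot as it stands. The module is installed in compiled form; this text tells all that it offers.
- The arm moves only by the shell command python3 -m crank 'ROWS' [FORCE]. ROWS is JSON, a list of rows, each a list of 7 numbers: the shift along the tool's x, y, z in mm, then the turn, a rotation vector about the tool's x, y, z in degrees, then the finger opening in mm, from 0 to 94. In form: [[x, y, z, rx, ry, rz, jaw], ...]. A call has 1 to 12 rows; each row shifts and turns the commanded pose from where the row before left it, along the tool's axes as they then stand; what a row does not reach is not made up. A row lasts 1/12 s, in which the tool goes at most 41.7 mm and 7.16 degrees, less where a joint would pass 70% of its speed; a pose out of reach is approached as far as the arm can. A call is refused whole if a number of a shift passes 41.7 or a number of a turn 7.16, either way. A call with a gripper value outside its range is refused whole. The fingers move at their own pace and stop on an object; FORCE is the grip in N (left out, the last holds). Time passes only in rows, so rows that do not move let the fingers close. It gives the time, the measured TCP pose, the force, the opening and the grip force at its end, in the units of the state.
- bot.read_state(): the state, without advancing time (a new reading comes with each control period).
- bot.get_image(name): name is "side" or "top" or "wrist"; returns (picture, depth): 384x512x3 uint8, red, green, blue; 384x512 float32, m along the optical axis (not along the pixel's ray), 0 where there is no reading.
- bot.camera_params(name): a dict with "K" (3x3 intrinsics, pixels), "cam_to_world" (4x4, takes a point from camera to world coordinates). Camera axes: x right, y down, z forward; pixel columns grow to the right and rows downward; lengths in m; the calibration is good to about 2 mm. A picture is of the moment at which its call begins: read the wrist's pose just before it. camera_params takes no time and is no camera call; for the wrist camera it gives the pose at the moment of the call.
- bot.job_done(): hands the job in; it is judged then, once.
The state is a dict: "clock": time; "joint_positions": joint angles; "joint_vel": joint speeds; "joint_efforts": joint torques, N m; "tool_pos": TCP position; "tool_rot": TCP orientation; "contact_force": force on the tool from outside, world axes, zero at the start; "torque": the same for the moment, N m; "finger_gap": finger opening in m; "finger_force": force on a finger pad.
Only numpy, scipy, OpenCV 4.12 (cv2) and the standard library are available. Lean on these libraries where they do the work, as an engineer would, in place of code of your own. Each camera call takes 0.05 s, during which the arm holds its last target. There are 200 camera calls.

### The job

Stand the squat sample pot upright in the canister it fits, then flip that canister's hinged cap shut over it and screw the cap clockwise all the way to its stop, where the wing points at the hinge. Leave the other canister with its cap, and everything else on the bench, as they are.

Things in the scene. Friction and masses are not known exactly. Their poses are not given: they have to be found in the camera images.
- pot: squat white sample pot with a grey lid, closed, a plain upright cylinder 42 mm in diameter and 54 mm tall, 60 g, standing loose on the bench between the canisters. Origin: centre of its underside, z up. In the wide canister it stands 16 mm proud of the rim; the cap is hollow and clears it.
- can_wide: wide aluminium screw canister fixed to the bench: outside diameter 62 mm, bore 54 mm, rim 50 mm and inner floor 12 mm above the bench, 84 mm square foot plate. Origin: on its axis at the bench; z up; hinge at its +x, 43 mm from the axis, at rim height. The pot fits only this one. Its black hollow cap, 70 mm in diameter and 26 mm tall, starts flipped open.
- wide_floor (a point): centre of the inner floor of the wide canister; axes as can_wide
- wide_hinge (a point): middle of the horizontal hinge pin of the wide canister's cap, fixed, at the rim's height (50 mm); axes as can_wide (the canister's axis is 43 mm away along -x, the pin runs along y)
- wide_flip (a joint): flip angle of the wide canister's cap about its hinge: 0 = lying shut on the rim, 2.0 = fully open, leaning back beyond upright; starts at 1.45 to 1.7. A light friction holds it near upright; pushed over from behind the hinge it falls shut from about 0.4
- wide_cap (a joint): turn of the wide canister's screw cap in its collar: 2.0 = screwed home against the stop (wing in line with the hinge), 0 = fully loose; grows clockwise seen from above; starts at 0 to 0.4, needs about 0.05 N m
- wide_wing (a point): middle of the upright wing (grip bar 48 mm long along its x, 14 mm thick along its y, 22 mm tall along its z) on top of the wide canister's cap, on the cap's axis, 11 mm below the wing's top edge and 11 mm above the cap's top face; z points out of the cap's top. With the cap shut it is 87 mm above the bench. With the cap open the far edge of the cap stands 78 mm from the hinge
- can_narrow: narrow aluminium screw canister fixed to the bench: outside diameter 36 mm, bore 28 mm, rim 50 mm and inner floor 12 mm above the bench, 60 mm square foot plate. Origin: on its axis at the bench; z up; hinge at its +x, 29 mm from the axis, at rim height. Too narrow for the pot; its black cap, 42 mm in diameter, stands open too.
- narrow_wing (a point): middle of the wing on the narrow canister's cap (leave it where it is)
- vial0: slim white vial, 20 mm in diameter, 50 mm tall, standing loose; bystander. Origin: centre of its underside
- vial1: another slim white vial, as vial0; bystander
- petri: stack of clear culture dishes, 88 mm in diameter, 30 mm tall; bystander. Origin: centre of its underside
- mouse: white computer mouse, 105 x 58 x 31 mm; bystander. Origin: centre of its underside
- clips: small empty grey tray, 100 x 70 x 35 mm; bystander. Origin: centre of its underside
Things that resemble listed ones, but are neither listed nor needed, are in the scene too. What is shaped like the pot but blue or yellow is not meant.

How it is judged:
By the outcome, as a careful person would: the job done as asked, in the order asked, and still so for the second after the job is handed in, with the robot touching nothing.
It also fails if it takes over 72 s, if anything falls off the work surface, if the arm or the gripper's body presses on something with over 40 N, if the wrist force passes 120 N, or if a joint passes its speed limit or range.

## Working session

There is one attempt and no reset: what is moved stays moved. The work goes in short steps, Python scripts to look and compute and a shell command to move; the robot and the scene stay as the last step left them, time stands still between calls to the robot, and variables do not carry over. Pictures are saved under pics/ and viewed, at most 10 in all, crops included, and the job is handed in when it is done.

```bash
mkdir -p pics
cat > h.py <<'E'
import numpy as np, cv2
from bench import bot
from scipy.spatial.transform import Rotation as R
def snap(n,f):
    P=bot.camera_params(n); im,d=bot.get_image(n)
    np.savez(f'{n}.npz',im=im,d=d,K=P['K'],T=P['cam_to_world'])
    cv2.imwrite(f'pics/{f}.png',im[:,:,::-1]); return im,d,np.array(P['K']),np.array(P['cam_to_world'])
def world(d,K,T):
    v,u=np.mgrid[:d.shape[0],:d.shape[1]]
    p=np.stack([(u-K[0,2])/K[0,0]*d,(v-K[1,2])/K[1,1]*d,d],-1)
    return p@T[:3,:3].T+T[:3,3]
def ray(u,v,z,K,T):
    r=T[:3,:3]@np.array([(u-K[0,2])/K[0,0],(v-K[1,2])/K[1,1],1]); o=T[:3,3]
    return o+r*(z-o[2])/r[2]
def tcp():
    s=bot.read_state(); return np.array(s['tool_pos']),R.from_euler('xyz',s['tool_rot'])
E
python3 - <<'E'
from h import *
a=snap('top','top0');b=snap('side','side0')
cv2.imwrite('pics/both0.png',cv2.resize(np.hstack([a[0],b[0]])[:,:,::-1],(800,300)))
for x in (a,b): print(x[2],x[3].round(3))
s=bot.read_state();print(s['tool_pos'],s['tool_rot'],s['clock'])
E
```

```text
[[363.7032908    0.         257.94751342]
 [  0.         363.7032908  186.99257442]
 [  0.           0.           1.        ]] [[ 0.002 -0.979  0.204  0.338]
 [-1.    -0.003 -0.003 -0.017]
 [ 0.003 -0.204 -0.979  1.102]
 [ 0.     0.     0.     1.   ]]
[[353.19331345   0.         259.10532945]
 [  0.         353.19331345 187.50451993]
 [  0.           0.           1.        ]] [[-0.912 -0.24   0.331  0.18 ]
 [-0.409  0.577 -0.708  0.756]
 [-0.021 -0.781 -0.624  0.756]
 [ 0.     0.     0.     1.   ]]
[ 0.2252166  -0.52828006  0.2044047 ] [-3.13956852e+00 -3.15852496e-04  4.02819002e-01] 0.1
```

View pics/top0.png

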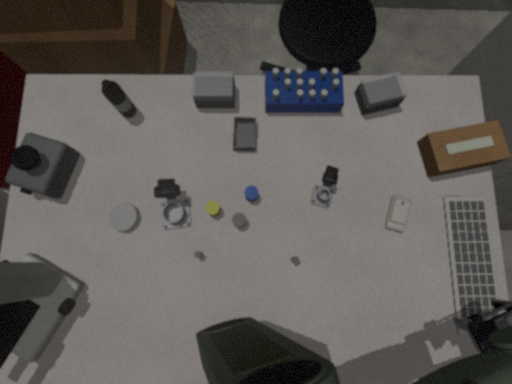

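View pics/side0.png

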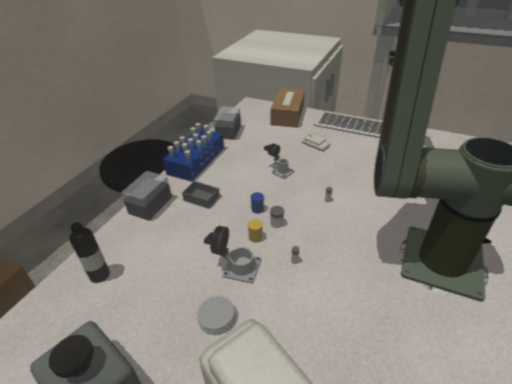

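The top view shows the wide canister at (175,213) with its open cap at (167,188), and the narrow one at (322,197) with its cap at (330,175). Things that could be taken for the pot are the grey-lidded one (239,219), the yellow (213,209), the blue (251,193) and the slim vials (199,254) and (295,260). The grey-lidded squat one at (239,219), side view (277,215), fits the description. I'll check it in a close crop and measure.

Run:
```python
from h import *
t=np.load('top.npz');s=np.load('side.npz')
a=cv2.resize(t['im'][165:265,140:270],(520,400),interpolation=cv2.INTER_CUBIC)
b=cv2.resize(s['im'][185:285,195:305],(280,400)if 0 else (275,250),interpolation=cv2.INTER_CUBIC)
c=np.zeros((400,795,3),np.uint8);c[:,:520]=a;c[:250,520:]=b
cv2.imwrite('pics/crop0.png',c[:,:,::-1])
for n,q in(('top',t),('side',s)):
    W=world(q['d'],q['K'],q['T']);z=W[...,2];x=W[...,0];y=W[...,1]
    ok=q['d']>0
    print(n,'bench z',np.median(z[ok&(abs(z)<.02)]))
    # components above bench
    m=(ok&(z>.02)&(z<.2)&(x>.25)&(x<.65)&(y>-.1)&(y<.33)).astype(np.uint8)
    k,l,st,c=cv2.connectedComponentsWithStats(m)
    for i in range(1,k):
        if st[i,4]<20: continue
        p=W[l==i]; zt=np.percentile(p[:,2],95); tp=p[p[:,2]>zt-.008]
        print(st[i,:5],'ztop',zt.round(3),'top xy',tp[:,:2].mean(0).round(4),tp[:,:2].min(0).round(3),tp[:,:2].max(0).round(3),q['im'][l==i].mean(0).round())
```

```text
top bench z 0.0014942528235999397
[153 178  32  46 655] ztop 0.13 top xy [0.5364 0.2372] [0.521 0.215] [0.552 0.263] [61. 60. 59.]
[244 185  14  16 178] ztop 0.059 top xy [0.5424 0.0013] [ 0.523 -0.017] [0.563 0.021] [ 62.  75. 110.]
[205 200  15  16 181] ztop 0.058 top xy [0.4973 0.1148] [0.479 0.096] [0.518 0.134] [126. 125.  73.]
[232 212  14  15 173] ztop 0.058 top xy [0.4626 0.0362] [0.442 0.017] [0.483 0.055] [90. 89. 88.]
[194 251   8   7  49] ztop 0.053 top xy [0.363 0.153] [0.354 0.144] [0.371 0.161] [91. 90. 88.]
side bench z 0.0008513958443776559
[251 192  13  17 195] ztop 0.056 top xy [0.5394 0.0048] [ 0.52  -0.019] [0.561 0.023] [ 63.  71. 104.]
[270 206  15  18 218] ztop 0.056 top xy [0.4595 0.0397] [0.439 0.019] [0.48  0.059] [95. 94. 90.]
[248 219  15  19 237] ztop 0.056 top xy [0.4946 0.118 ] [0.475 0.093] [0.517 0.137] [139. 121.  68.]
[204 226  50  48 978] ztop 0.128 top xy [0.5331 0.244 ] [0.518 0.216] [0.549 0.264] [76. 75. 72.]
[292 246   8  14  90] ztop 0.052 top xy [0.3607 0.156 ] [0.352 0.144] [0.37  0.165] [100.  98.  94.]
```

View pics/crop0.png

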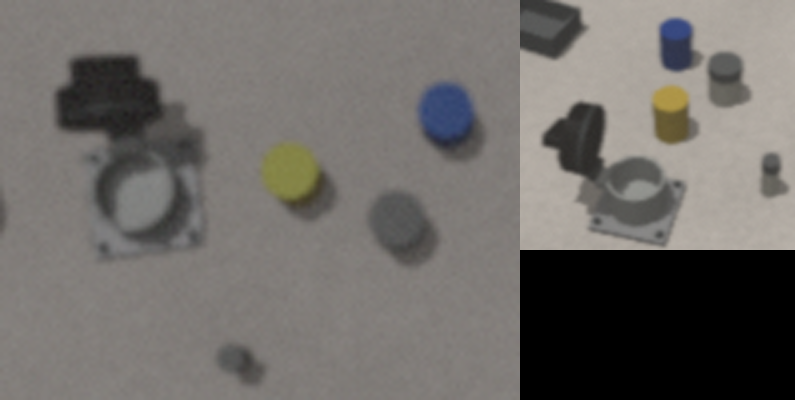

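The crop confirms it: at (398,222) in the crop there is a squat pot with a grey lid and white body, clearly not the yellow or blue ones. Next I'll measure the canister.

Run:
```python
from h import *
from scipy.optimize import least_squares
for n in('top','side'):
    q=np.load(n+'.npz');W=world(q['d'],q['K'],q['T']);x,y,z=W[...,0],W[...,1],W[...,2]
    g=(abs(x-.49)<.14)&(abs(y-.23)<.09)
    p=W[g&(z>.042)&(z<.056)&(x<.52)]
    f=lambda c:np.hypot(p[:,0]-c[0],p[:,1]-c[1])-.0295
    r=least_squares(f,[.475,.22],loss='soft_l1',f_scale=.003);print(n,'rim',r.x,len(p),p[:,2].mean())
    fl=W[g&(z>.006)&(z<.02)&(np.hypot(x-r.x[0],y-r.x[1])<.022)];print(' floor',fl.mean(0).round(4),len(fl))
    fp=W[g&(z>.004)&(z<.02)&(np.hypot(x-r.x[0],y-r.x[1])>.031)&(np.hypot(x-r.x[0],y-r.x[1])<.062)]
    rc=cv2.minAreaRect((fp[:,:2]*1000).astype(np.float32));print(' plate',rc,len(fp),fp[:,2].mean())
    # cap points
    c=W[g&(z>.062)&(z<.16)]
    print(' cap n',len(c),c.min(0).round(3),c.max(0).round(3))
    # histogram along x by height
    for a in np.arange(.06,.14,.01):
        k=c[(c[:,2]>=a)&(c[:,2]<a+.01)]
        if len(k)>3: print('  z%.2f'%a,len(k),'x',np.percentile(k[:,0],[2,50,98]).round(3),'y',np.percentile(k[:,1],[2,50,98]).round(3))
```

```text
top rim [0.48174258 0.22821352] 163 0.049519741927143736
 floor [0.4835 0.2309 0.0133] 135
 plate ((481.419189453125, 227.13766479492188), (117.18495178222656, 115.02947235107422), 85.31748962402344) 366 0.008826869647670559
 cap n 414 [0.521 0.201 0.062] [0.574 0.273 0.133]
  z0.06 46 x [0.524 0.531 0.536] y [0.219 0.244 0.26 ]
  z0.07 16 x [0.522 0.528 0.534] y [0.209 0.26  0.265]
  z0.08 9 x [0.521 0.531 0.566] y [0.204 0.219 0.267]
  z0.09 42 x [0.521 0.565 0.573] y [0.204 0.229 0.269]
  z0.10 79 x [0.531 0.559 0.572] y [0.202 0.244 0.267]
  z0.11 59 x [0.521 0.538 0.564] y [0.205 0.215 0.268]
  z0.12 129 x [0.523 0.537 0.55 ] y [0.216 0.237 0.26 ]
  z0.13 34 x [0.523 0.532 0.546] y [0.225 0.236 0.249]
side rim [0.47991442 0.23069263] 253 0.04822111058755157
 floor [0.4871 0.2195 0.0128] 47
 plate ((476.3955383300781, 229.476806640625), (99.37687683105469, 87.80015563964844), 11.185516357421875) 362 0.008876768864166037
 cap n 501 [0.517 0.201 0.062] [0.57  0.276 0.132]
  z0.06 60 x [0.523 0.532 0.543] y [0.218 0.228 0.253]
  z0.07 39 x [0.52  0.534 0.544] y [0.21  0.217 0.269]
  z0.08 39 x [0.519 0.534 0.543] y [0.206 0.213 0.275]
  z0.09 57 x [0.518 0.535 0.569] y [0.204 0.266 0.275]
  z0.10 90 x [0.519 0.553 0.568] y [0.208 0.264 0.274]
  z0.11 63 x [0.519 0.531 0.56 ] y [0.209 0.266 0.271]
  z0.12 139 x [0.52  0.533 0.546] y [0.217 0.248 0.263]
  z0.13 14 x [0.524 0.53  0.546] y [0.233 0.237 0.247]
```

```bash
cat >> h.py <<'E'
def go(pos,yaw=None,tilt=None):
    p,r=tcp(); d=r.inv().apply(np.array(pos)-p)*1000
    print('at',p.round(4),r.as_euler('xyz').round(3),'tool shift mm',d.round(1), end=' ')
    if yaw is not None:
        t=(r.inv()*(tilt if tilt is not None else R.from_euler('xyz',[np.pi,0,yaw]))).as_rotvec(degrees=True); print('turn deg',t.round(1),end='')
    print()
E
python3 - <<'E'
from h import *
P=bot.camera_params('wrist');p,r=tcp();T=P['cam_to_world']
print(r.inv().apply(T[:3,3]-p),r.as_matrix().T@T[:3,:3],P['K'])
go([.44,.12,.25],.14)
E
```

```text
[ 8.17037260e-02  9.30600097e-05 -1.78429370e-01] [[ 8.01544579e-04 -9.60635175e-01 -2.77811841e-01]
 [ 9.99999171e-01  1.04992277e-03 -7.45284400e-04]
 [ 1.00762739e-03 -2.77811013e-01  9.60635220e-01]] [[280.25286455   0.         255.81527261]
 [  0.         280.25286455 194.242219  ]
 [  0.           0.           1.        ]]
at [ 0.2252 -0.5283  0.2044] [-3.14  -0.     0.403] tool shift mm [ 451.7 -512.3  -44.4] turn deg [-0.1 -0.  15.1]
```

```bash
python3 -m crank '[[13,-15,-3,0,0,0,90],[26,-30,-3,0,0,0,90],[26,-30,-3,0,0,0,90],[26,-30,-3,0,0,0,90],[26,-30,-3,0,0,0,90],[26,-30,-3,0,0,0,90],[26,-30,-3,0,0,0,90],[26,-30,-3,0,0,0,90],[26,-30,-3,0,0,0,90],[26,-30,-3,0,0,0,90],[26,-30,-3,0,0,0,90],[26,-30,-3,0,0,0,90]]'
python3 -m crank '[[26,-30,-2,0,0,0,90],[26,-30,-2,0,0,0,90],[26,-30,-2,0,0,0,90],[26,-30,-2,0,0,0,90],[26,-30,-2,0,0,0,90],[20,-22,0,0,0,0,90],[0,0,0,0,0,5,90],[0,0,0,0,0,5,90],[0,0,0,0,0,5,90],[0,0,0,0,0,0,90]]'
python3 - <<'E'
from h import *
snap('wrist','w1'); go([.461,.038,.12],.14)
E
```

```text
clock: 1.1
tool_pos: [0.365, -0.0924, 0.2414]
tool_rot: [3.141, -0.0, 0.402]
contact_force: [1.3, -0.3, -0.3]
finger_gap: 0.0901
finger_force: 0.0
clock: 1.93
tool_pos: [0.4353, 0.123, 0.2508]
tool_rot: [-3.142, 0.001, 0.141]
contact_force: [-0.5, 0.1, -0.9]
finger_gap: 0.0902
finger_force: 0.0
at [0.4354 0.1228 0.2509] [-3.142e+00  1.000e-03  1.430e-01] tool shift mm [ 13.4  87.6 130.9] turn deg [-0.   0.1  0.2]
```

View pics/w1.png

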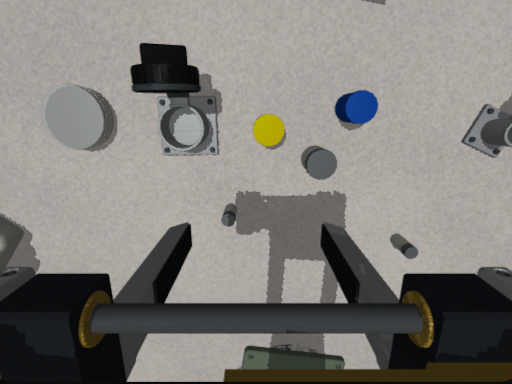

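The wrist view shows the pot at (321,163), the canister bore at (183,128), its foot plate squarely aligned, and the open cap at (165,70).

Run:
```python
from h import *
from scipy.optimize import least_squares
q=np.load('wrist.npz');W=world(q['d'],q['K'],q['T']);x,y,z=W[...,0],W[...,1],W[...,2]
print('bench',np.median(z[abs(z)<.015]))
m=(np.hypot(x-.461,y-.038)<.03)&(z>.048);p=W[m]
f=lambda c:np.maximum(np.hypot(p[:,0]-c[0],p[:,1]-c[1])-.021,0)
c,rr=cv2.minEnclosingCircle((p[:,:2]*1000).astype(np.float32));print('pot',p.mean(0).round(4),c,rr)
g=np.hypot(x-.481,y-.2295)<.045
p=W[g&(z>.043)&(z<.056)&(np.hypot(x-.481,y-.2295)<.036)]
f=lambda c:np.hypot(p[:,0]-c[0],p[:,1]-c[1])-.029
print('rim',least_squares(f,[.481,.23],loss='soft_l1',f_scale=.002).x,len(p))
hsv=cv2.cvtColor(q['im'],cv2.COLOR_RGB2HSV)
fp=(z>.004)&(z<.02)&(abs(x-.475)<.062)&(abs(y-.2295)<.062)
fp=cv2.morphologyEx(fp.astype(np.uint8),cv2.MORPH_OPEN,np.ones((3,3)))
k,l,st,_=cv2.connectedComponentsWithStats(fp);i=1+st[1:,4].argmax();P=W[l==i]
print('plate z',P[:,2].mean(),cv2.minAreaRect((P[:,:2]*1000).astype(np.float32)))
c=W[(z>.062)&(z<.16)&(abs(x-.55)<.05)&(abs(y-.237)<.06)]
top=c[c[:,2]>.1]; print('cap',c.min(0),c.max(0))
K=q['K'];T=q['T']
# cap's near underside edge & back, by image rows: two wall edges
for u in range(136,200,6):
    col=[(v,W[v,u].round(3)) for v in range(60,96,4) if q['d'][v,u]>0]
    print(u,[(v,*w) for v,w in col if w[2]>.06])
```

```text
bench -0.0006393232410418781
pot [0.4691 0.0546 0.279 ] (462.5548400878906, 42.38795471191406) 25.56110191345215
rim [0.48394996 0.23057211] 525
plate z 0.007713816476801069 ((484.0587158203125, 231.27383422851562), (82.89889526367188, 83.82412719726562), 8.195146560668945)
cap [0.51950269 0.20158551 0.06202469] [0.57468439 0.27290663 0.13101173]
136 [(68, np.float64(0.542), np.float64(0.26), np.float64(0.123)), (72, np.float64(0.539), np.float64(0.26), np.float64(0.122)), (76, np.float64(0.535), np.float64(0.26), np.float64(0.123)), (80, np.float64(0.531), np.float64(0.26), np.float64(0.123)), (84, np.float64(0.527), np.float64(0.262), np.float64(0.118)), (88, np.float64(0.523), np.float64(0.26), np.float64(0.123)), (92, np.float64(0.52), np.float64(0.268), np.float64(0.104))]
142 [(60, np.float64(0.552), np.float64(0.26), np.float64(0.109)), (64, np.float64(0.547), np.float64(0.254), np.float64(0.125)), (68, np.float64(0.543), np.float64(0.253), np.float64(0.127)), (72, np.float64(0.539), np.float64(0.253), np.float64(0.126)), (76, np.float64(0.535), np.float64(0.253), np.float64(0
[... 4432 characters left out ...]
.108)), (80, np.float64(0.54), np.float64(0.209), np.float64(0.109)), (84, np.float64(0.536), np.float64(0.208), np.float64(0.11)), (88, np.float64(0.532), np.float64(0.208), np.float64(0.112)), (92, np.float64(0.529), np.float64(0.217), np.float64(0.069))]
196 [(68, np.float64(0.554), np.float64(0.207), np.float64(0.092)), (72, np.float64(0.549), np.float64(0.205), np.float64(0.099)), (76, np.float64(0.545), np.float64(0.205), np.float64(0.099)), (80, np.float64(0.541), np.float64(0.205), np.float64(0.1)), (84, np.float64(0.537), np.float64(0.205), np.float64(0.097)), (88, np.float64(0.533), np.float64(0.203), np.float64(0.104)), (92, np.float64(0.53), np.float64(0.207), np.float64(0.082))]
```

```bash
cat > pot.py <<'E'
from h import *
def pot(q,xy=(.461,.038)):
    W=world(q['d'],q['K'],q['T']);x,y,z=W[...,0],W[...,1],W[...,2]
    p=W[(np.hypot(x-xy[0],y-xy[1])<.03)&(z>.047)&(z<.065)]
    c,rr=cv2.minEnclosingCircle((p[:,:2]*1000).astype(np.float32)); return p.mean(0).round(4),np.round(c,1),round(rr,1),len(p)
E
python3 - <<'E'
from pot import *
print(pot(np.load('wrist.npz')))
E
python3 -m crank '[[3,20,20,0,0,0,80],[4,30,30,0,0,0,80],[4,30,35,0,0,0,80],[2,8,35,0,0,0,80],[0,0,11,0,0,0,80],[0,0,0,0,0,0,80]]'
python3 - <<'E'
from pot import *
im,d,K,T=snap('wrist','w2');a=pot(dict(d=d,K=K,T=T));print(a);go([.461,.038,.042],.143);go([*a[0][:2],.042])
E
```

```text
(array([0.4626, 0.0383, 0.0531]), array([462. ,  37.7]), 20.9, 752)
clock: 2.48
tool_pos: [0.4565, 0.0408, 0.1211]
tool_rot: [-3.139, 0.009, 0.14]
contact_force: [-0.7, 0.2, 0.5]
finger_gap: 0.08
finger_force: 0.0
(array([0.4633, 0.0375, 0.0531]), array([462.4,  37.3]), 21.0, 1562)
at [0.4586 0.0412 0.1236] [-3.14   0.004  0.141] tool shift mm [ 2.2  3.6 81.6] turn deg [-0.1  0.2 -0.1]
at [0.4586 0.0412 0.1236] [-3.14   0.004  0.141] tool shift mm [ 4.4  4.4 81.6]
```

View pics/w2.png

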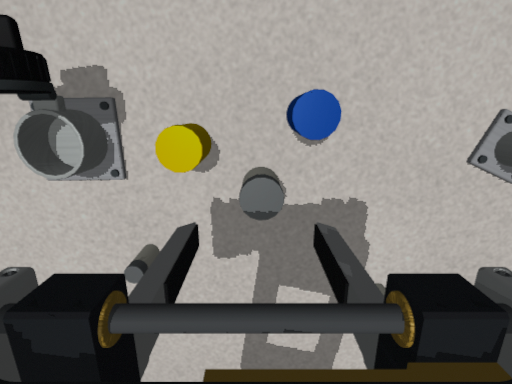

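The pot's lid is at (262,197), midway between the fingers, and nothing is in the way. I'll descend and grip.

```bash
python3 -m crank '[[1,1,20,0,0,0,80],[2,1,25,0,0,0,80],[0,1,25,0,0,0,80],[0,0,8,0,0,0,80],[0,0,0,0,0,0,80],[0,0,0,0,0,0,40],[0,0,0,0,0,0,30],[0,0,0,0,0,0,30],[0,0,0,0,0,0,30],[0,0,0,0,0,0,30],[0,0,0,0,0,0,30]]' 20
python3 -c "
from h import *
go([.463,.0375,.042],.143)"
```

```text
clock: 3.45
tool_pos: [0.4639, 0.0383, 0.0472]
tool_rot: [3.141, -0.001, 0.141]
contact_force: [0.6, 0.5, 0.5]
finger_gap: 0.0433
finger_force: 0.2
at [0.4639 0.0383 0.0472] [ 3.141e+00 -1.000e-03  1.410e-01] tool shift mm [-1.   0.6  5.2] turn deg [ 0.  -0.1 -0.1]
```

```bash
python3 -m crank '[[0,0,0,0,0,0,50],[-1,0,3,0,0,0,50],[0,1,3,0,0,0,50],[0,0,0,0,0,0,50],[0,0,0,0,0,0,30],[0,0,0,0,0,0,30],[0,0,0,0,0,0,30],[0,0,0,0,0,0,30],[0,0,0,0,0,0,30]]' 20
```

```text
clock: 4.2
tool_pos: [0.4626, 0.0372, 0.0406]
tool_rot: [-3.142, -0.0, 0.141]
contact_force: [0.5, -0.3, -0.1]
finger_gap: 0.0417
finger_force: 20.0
```

```bash
python3 -m crank '[[0,0,-15,0,0,0,30],[0,0,-30,0,0,0,30],[0,0,-30,0,0,0,30],[0,0,0,0,0,0,30]]'
python3 -c "
from h import *
go([.484,.2305,.11],.143)"
```

```text
clock: 4.53
tool_pos: [0.4675, 0.0368, 0.1214]
tool_rot: [3.139, -0.011, 0.141]
contact_force: [1.0, -0.4, 0.5]
finger_gap: 0.0414
finger_force: 20.0
at [0.4675 0.0368 0.1214] [ 3.139 -0.011  0.141] tool shift mm [  43.5 -189.5   11.4] turn deg [ 0.2 -0.7 -0.1]
```

```bash
python3 -m crank '[[3,-15,0,0,0,0,30],[7,-30,0,0,0,0,30],[7,-30,0,0,0,0,30],[7,-30,0,0,0,0,30],[7,-30,0,0,0,0,30],[7,-30,0,0,0,0,30],[5,-18,0,0,0,0,30],[2,-6,0,0,0,0,30],[0,0,0,0,0,0,30],[0,0,0,0,0,0,30],[0,0,0,0,0,0,30]]'
python3 - <<'E'
from h import *
from scipy.optimize import least_squares
go([.484,.2305,.0545],.143)
for n,f in(('wrist','w3'),('side','s3'),('top','t3')):
    im,d,K,T=snap(n,f);W=world(d,K,T);x,y,z=W[...,0],W[...,1],W[...,2];r=np.hypot(x-.484,y-.2305)
    p=W[(z>.043)&(z<.056)&(r<.037)];print(n,len(p))
    if len(p)>20: print(least_squares(lambda c:np.hypot(p[:,0]-c[0],p[:,1]-c[1])-.029,[.484,.23],loss='soft_l1',f_scale=.002).x)
a=cv2.imread('pics/w3.png');b=cv2.imread('pics/s3.png')[180:300,180:320]
b=cv2.resize(b,(448,384));cv2.imwrite('pics/c3.png',cv2.resize(np.hstack([a,b]),(800,320)))
E
```

```text
clock: 5.45
tool_pos: [0.4802, 0.2294, 0.1151]
tool_rot: [3.141, 0.001, 0.14]
contact_force: [0.6, 0.7, 0.1]
finger_gap: 0.0414
finger_force: 20.0
at [0.4802 0.2294 0.1151] [3.141e+00 1.000e-03 1.400e-01] tool shift mm [ 4.  -0.6 60.6] turn deg [ 0.   0.1 -0.2]
wrist 446
[0.48398343 0.2310296 ]
side 134
[0.48209834 0.23207316]
top 48
[0.48419169 0.2296951 ]
```

View pics/c3.png

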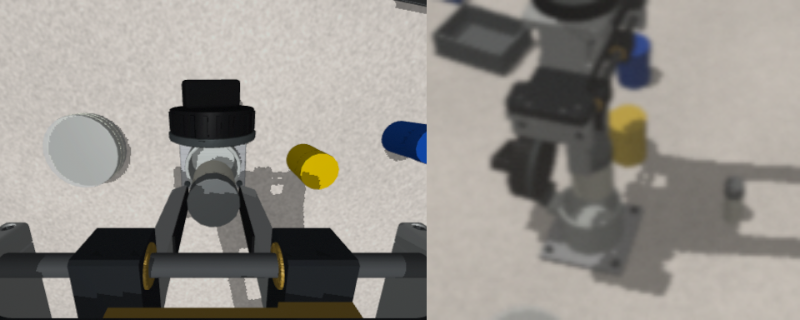

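The pot is held upright over the canister (wrist crop (213,195), bore just ahead at (215,155)), with the cap standing clear at (212,122). I'll lower it.

```bash
python3 -m crank '[[2,-1,10,0,0,0,30],[2,0,15,0,0,0,30],[0,0,12,0,0,0,30],[0,0,8,0,0,0,30],[0,0,0,0,0,0,30],[0,0,0,0,0,0,30]]'
python3 -c "
from h import *
go([.4837,.231,.0536],.143)"
```

```text
clock: 6.1
tool_pos: [0.4837, 0.2319, 0.0696]
tool_rot: [3.141, 0.002, 0.141]
contact_force: [-1.0, 0.6, 0.3]
finger_gap: 0.0413
finger_force: 20.0
at [0.4837 0.2319 0.0696] [3.141e+00 2.000e-03 1.410e-01] tool shift mm [-0.1  0.9 16. ] turn deg [ 0.   0.1 -0.1]
```

```bash
python3 -m crank '[[0,0,6,0,0,0,30],[0,1,6,0,0,0,30],[0,0,3,0,0,0,30],[0,0,0,0,0,0,30],[0,0,0,0,0,0,30]]'
python3 -c "
from h import *
go([.4837,.231,.0536],.143)"
```

```text
clock: 6.52
tool_pos: [0.4844, 0.2312, 0.0554]
tool_rot: [3.142, 0.0, 0.141]
contact_force: [-0.9, -0.0, -0.6]
finger_gap: 0.0417
finger_force: 20.0
at [0.4844 0.2312 0.0554] [3.142 0.    0.141] tool shift mm [-0.7  0.1  1.8] turn deg [ 0.   0.  -0.1]
```

```bash
python3 -m crank '[[0,0,2,0,0,0,30],[0,0,0,0,0,0,30],[0,0,0,0,0,0,46],[0,0,0,0,0,0,56],[0,0,0,0,0,0,60],[0,0,0,0,0,0,60],[0,0,-10,0,0,0,60],[0,0,-30,0,0,0,60],[0,0,-40,0,0,0,60],[0,0,-30,0,0,0,60],[0,0,0,0,0,0,60]]'
python3 - <<'E'
from h import *
go([.484,.231,.17],.143)
im,d,K,T=snap('wrist','w4')
W=world(d,K,T);x,y,z=W[...,0],W[...,1],W[...,2]
m=(np.hypot(x-.4837,y-.231)<.03)&(z>.058)&(z<.08);p=W[m];print(p.mean(0),p.std(0),len(p))
c=W[(z>.055)&(z<.16)&(x>.51)&(x<.6)&(abs(y-.237)<.06)]
a=.141;e=np.array([np.cos(a),np.sin(a)]);s=(c[:,:2]-[.4837,.231])@e;t=(c[:,:2]-[.4837,.231])@[-e[1],e[0]]
print('s',s.min(),s.max(),'t',t.min(),t.max(),'z',c[:,2].max())
for h in np.arange(.06,.14,.01):
    k=(c[:,2]>=h)&(c[:,2]<h+.01)
    if k.sum()>3: print('%.2f'%h,k.sum(),np.percentile(s[k],[2,50,98]).round(3),np.percentile(t[k],[2,98]).round(3))
E
```

```text
clock: 7.43
tool_pos: [0.49, 0.2329, 0.1724]
tool_rot: [-3.139, -0.015, 0.141]
contact_force: [1.2, 0.5, 1.0]
finger_gap: 0.0599
finger_force: 0.0
at [0.49   0.2329 0.1724] [-3.139 -0.015  0.141] tool shift mm [-6.2  1.1  2.3] turn deg [-0.1 -0.9 -0.1]
[0.48541824 0.23183064 0.06508437] [0.01062492 0.01031922 0.00106149] 1159
s 0.04040952858224235 0.08958053554419071 t -0.035681412760879265 0.036923491898905134 z 0.1304423477717303
0.07 10 [0.068 0.068 0.068] [-0.027  0.031]
0.08 26 [0.067 0.068 0.088] [-0.031  0.033]
0.09 696 [0.052 0.077 0.09 ] [-0.034  0.036]
0.10 1045 [0.046 0.074 0.088] [-0.033  0.034]
0.11 540 [0.042 0.056 0.067] [-0.03   0.031]
0.12 1763 [0.042 0.054 0.066] [-0.021  0.023]
0.13 7 [0.042 0.046 0.061] [-0.002  0.004]
```

View pics/w4.png

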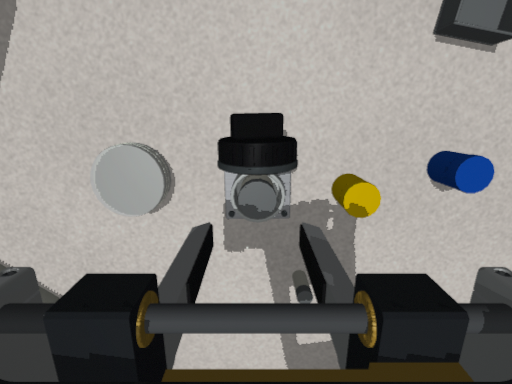

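The pot's lid sits at (258,198) inside the rim, flat at z≈65 mm, so it stands upright as intended. The cap stands vertical at (258,155). I'll close the fingers, go over the cap and come down behind it.

```bash
cat >> h.py <<'E'
A=.1425;E=np.array([np.cos(A),np.sin(A)]);N=np.array([-E[1],E[0]]);C=np.array([.4837,.231])
def st(s,t,z): return [*(C+E*s+N*t),z]
def where():
    p,r=tcp();d=(p[:2]-C)*1000;print('s,t,z',(d@E).round(1),(d@N).round(1),(p[2]*1000).round(1))
E
python3 -m crank '[[10,0,0,0,0,0,0],[25,0,0,0,0,0,0],[30,0,0,0,0,0,0],[20,0,0,0,0,0,0],[5,0,0,0,0,0,0],[0,0,0,0,0,0,0],[0,0,0,0,0,0,0],[0,0,0,0,0,0,0]]' 10
python3 -c "
from h import *
where();go(st(.09,0,.122),A)
for th in np.arange(1.57,.3,-.13): print(th.__round__(2),round(43-73*np.cos(th)+26*np.sin(th)+8,1),round(50+73*np.sin(th)+26*np.cos(th),1))"
```

```text
clock: 8.15
tool_pos: [0.572, 0.2437, 0.1623]
tool_rot: [3.141, 0.003, 0.141]
contact_force: [0.2, 0.2, -0.4]
finger_gap: 0.0101
finger_force: 0.0
s,t,z 89.2 -0.0 162.3
at [0.572  0.2437 0.1623] [3.141e+00 3.000e-03 1.410e-01] tool shift mm [ 1.  -0.  40.3] turn deg [ 0.   0.2 -0.1]
1.57 76.9 123.0
1.44 67.3 125.8
1.31 57.3 127.2
1.18 47.2 127.4
1.05 37.2 126.3
0.92 27.5 123.8
0.79 18.1 120.2
0.66 9.3 115.3
0.53 1.2 109.3
0.4 -6.1 102.4
```

```bash
python3 -m crank '[[0,0,15,0,0,0,0],[0,0,15,0,0,0,0],[0,0,8,0,0,0,0],[0,0,0,0,0,0,0],[0,0,0,0,0,0,0]]'
python3 -c "
from h import *
where()"
```

```text
clock: 8.57
tool_pos: [0.5726, 0.2438, 0.1252]
tool_rot: [3.141, 0.002, 0.141]
contact_force: [0.0, 0.8, 0.4]
finger_gap: 0.0002
finger_force: 0.0
s,t,z 89.8 0.0 125.2
```

```bash
python3 -m crank '[[-6,0,2,0,0,0,0],[-6,0,0,0,0,0,0],[-5,0,-1,0,0,0,0],[-5,0,-1,0,0,0,0],[-5,0,-1,0,0,0,0],[-5,0,-1,0,0,0,0],[-5,0,0,0,0,0,0],[-5,0,0,0,0,0,0],[0,0,0,0,0,0,0]]'
python3 -c "
from h import *
where();print(bot.read_state()['contact_force'])"
```

```text
clock: 9.32
tool_pos: [0.5309, 0.2379, 0.1276]
tool_rot: [-3.142, 0.001, 0.141]
contact_force: [0.3, -0.3, 1.0]
finger_gap: 0.0003
finger_force: 0.0
s,t,z 47.7 0.1 127.6
[ 0.34057079 -0.31649596  0.98110631]
```

```bash
python3 -m crank '[[-5,0,0,0,0,0,0],[-5,0,1,0,0,0,0],[-5,0,1,0,0,0,0],[-5,0,2,0,0,0,0],[-5,0,2,0,0,0,0],[-5,0,2,0,0,0,0],[0,0,0,0,0,0,0]]'
python3 - <<'E'
from h import *
where();print(bot.read_state()['contact_force'])
im,*_=snap('side','s5');snap('wrist','w5')
a=cv2.imread('pics/w5.png');b=cv2.resize(cv2.imread('pics/s5.png')[180:300,180:320],(448,384))
cv2.imwrite('pics/c5.png',cv2.resize(np.hstack([a,b]),(800,320)))
E
```

```text
clock: 9.9
tool_pos: [0.5005, 0.2335, 0.1187]
tool_rot: [3.141, 0.003, 0.141]
contact_force: [-0.8, 0.1, -0.2]
finger_gap: -0.0
finger_force: 0.0
s,t,z 17.0 0.1 118.7
[-0.78404312  0.08369568 -0.20694   ]
```

View pics/c5.png

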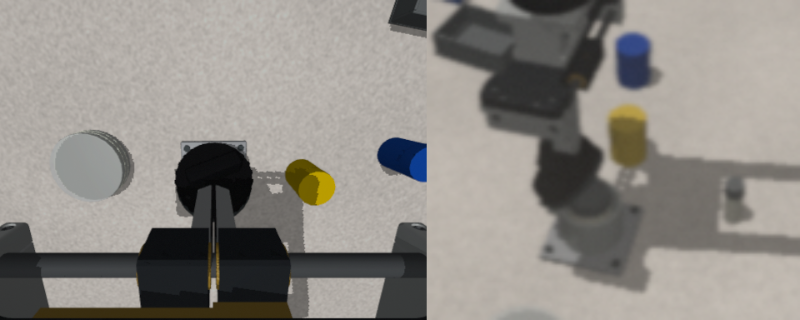

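The cap is following the finger: in the left panel it now covers the canister at (213,180), leaning half shut in the side view (568,170). I'll keep following it down.

```bash
python3 -m crank '[[-4,0,2,0,0,0,0],[-4,0,2,0,0,0,0],[-4,0,3,0,0,0,0],[-4,0,3,0,0,0,0],[-4,0,4,0,0,0,0],[-3,0,4,0,0,0,0],[-3,0,4,0,0,0,0],[-2,0,3,0,0,0,0],[0,0,0,0,0,0,0]]'
python3 -c "
from h import *
where();print(bot.read_state()['contact_force'])"
python3 -m crank '[[-3,0,-10,0,0,0,0],[-3,0,-25,0,0,0,0],[0,0,-40,0,0,0,0],[0,0,-40,0,0,0,0],[0,0,-20,0,0,0,0],[0,0,0,0,0,0,20],[0,0,0,0,0,0,40]]'
python3 - <<'E'
from h import *
where()
im,d,K,T=snap('wrist','w6')
W=world(d,K,T);x,y,z=W[...,0],W[...,1],W[...,2]
p=W[(np.hypot(x-C[0],y-C[1])<.06)&(z>.06)&(z<.13)]
for h in np.arange(.06,.12,.006): print(h.round(3),((p[:,2]>=h)&(p[:,2]<h+.006)).sum(),end=' ')
w=p[p[:,2]>.091]
if len(w)>10: print(cv2.minAreaRect((w[:,:2]*1000).astype(np.float32)),w.mean(0))
E
```

```text
clock: 10.75
tool_pos: [0.4732, 0.2295, 0.0935]
tool_rot: [3.141, 0.003, 0.141]
contact_force: [-0.6, -0.9, -0.1]
finger_gap: 0.0005
finger_force: 0.3
s,t,z -10.6 0.0 93.5
[-0.58689658 -0.85600192 -0.06690541]
clock: 11.33
tool_pos: [0.4701, 0.2294, 0.2323]
tool_rot: [-3.141, -0.005, 0.141]
contact_force: [-0.1, -0.8, -0.5]
finger_gap: 0.0105
finger_force: 0.0
s,t,z -13.7 0.4 232.3
0.06 20 0.066 35 0.072 1979 0.078 32 0.084 31 0.09 105 0.096 404 0.102 0 0.108 0 0.114 0 ((483.8161926269531, 231.30889892578125), (14.109149932861328, 47.716522216796875), 31.370080947875977) [0.48443978 0.23146281 0.0966607 ]
```

View pics/w6.png

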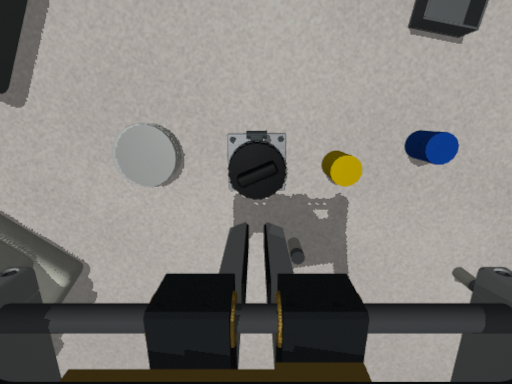

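The cap lies shut (disc at (257,168), wing from (237,182) to (277,163)). The wing is 113° from the hinge line, so it needs a 113° clockwise turn. I'll pre-turn the tool.

```bash
python3 -m crank '[[7,0,0,0,0,-7,40],[7,0,0,0,0,-7.1,40],[0,0,0,0,0,-7.1,40],[0,0,0,0,0,-7.1,40],[0,0,0,0,0,-7.1,40],[0,0,0,0,0,-7.1,40],[0,0,0,0,0,-7.1,40],[0,0,0,0,0,-7.1,40],[0,0,0,0,0,-7.1,40],[0,0,0,0,0,-7.1,40],[0,0,0,0,0,-7.1,40],[0,0,0,0,0,-7.1,40]]'
python3 -m crank '[[0,0,0,0,0,-7.1,40],[0,0,0,0,0,-7.1,40],[0,0,0,0,0,-7.1,40],[0,0,0,0,0,-7.1,40],[0,0,0,0,0,0,40],[0,0,0,0,0,0,40],[0,0,0,0,0,0,40]]'
python3 -c "
from h import *
where();go([.4838,.2312,.081],np.radians(121.4));print(bot.read_state()['joint_positions'])"
```

```text
clock: 12.38
tool_pos: [0.4808, 0.2313, 0.2269]
tool_rot: [-3.137, 0.001, 1.632]
contact_force: [1.1, -0.7, -0.5]
finger_gap: 0.04
finger_force: 0.0
clock: 12.97
tool_pos: [0.4816, 0.2316, 0.2283]
tool_rot: [-3.139, -0.001, 2.119]
contact_force: [-0.4, 0.2, 0.1]
finger_gap: 0.0399
finger_force: 0.0
s,t,z -2.0 0.9 228.3
at [0.4816 0.2316 0.2283] [-3.139e+00 -1.000e-03  2.119e+00] tool shift mm [ -1.6   2.  147.3] turn deg [-0.1 -0.   0. ]
[ 2.86135905e-01  1.04415574e-01  1.61099424e+00  4.18468903e-05
  1.42872383e+00 -2.62400356e-01]
```

```bash
python3 -m crank '[[-1,1,20,0,0,0,40],[-1,1,35,0,0,0,40],[0,0,35,0,0,0,40],[0,0,30,0,0,0,40],[0,0,12,0,0,0,40],[0,0,4,0,0,0,40],[0,0,0,0,0,0,40],[0,0,0,0,0,0,40],[0,0,0,0,0,0,40]]'
python3 -c "
from h import *
where();go([.4838,.2312,.081],np.radians(121.4))"
```

```text
clock: 13.72
tool_pos: [0.4871, 0.2317, 0.096]
tool_rot: [3.137, 0.001, 2.122]
contact_force: [-0.4, -0.0, 0.7]
finger_gap: 0.0401
finger_force: 0.0
s,t,z 3.5 0.2 96.0
at [0.4871 0.2317 0.096 ] [3.137e+00 1.000e-03 2.122e+00] tool shift mm [ 1.3 -3.2 14.9] turn deg [0.3 0.1 0.2]
```

```bash
python3 -m crank '[[1,-2,5,0,0,0,40],[0,-1,5,0,0,0,40],[0,0,3,0,0,0,40],[0,0,0,0,0,0,40],[0,0,0,0,0,0,40]]'
python3 -c "
from h import *
where();go([.4838,.2312,.081],np.radians(121.4))"
```

```text
clock: 14.13
tool_pos: [0.4817, 0.2303, 0.0803]
tool_rot: [-3.141, -0.0, 2.122]
contact_force: [-0.5, -0.0, -0.3]
finger_gap: 0.04
finger_force: 0.0
s,t,z -2.1 -0.4 80.3
at [0.4817 0.2303 0.0803] [-3.141 -0.     2.122] tool shift mm [-0.4  2.2 -0.7] turn deg [-0.  -0.   0.2]
```

```bash
python3 -m crank '[[0,2,0,0,0,0,40],[0,0,0,0,0,0,40],[0,0,0,0,0,0,25],[0,0,0,0,0,0,5],[0,0,0,0,0,0,5],[0,0,0,0,0,0,5],[0,0,0,0,0,0,5],[0,0,0,0,0,0,5]]' 20
python3 -c "
from h import *
where();go([.4838,.2312,.081],np.radians(121.4));s=bot.read_state();print(s['contact_force'],s['torque'])"
```

```text
clock: 14.8
tool_pos: [0.4833, 0.2312, 0.0806]
tool_rot: [-3.14, -0.0, 2.122]
contact_force: [-0.9, -0.1, 1.5]
finger_gap: 0.014
finger_force: 20.0
s,t,z -0.4 0.2 80.6
at [0.4833 0.2312 0.0806] [-3.14  -0.     2.122] tool shift mm [-0.3  0.5 -0.4] turn deg [-0.1 -0.   0.2]
[-0.93579278 -0.09076858  1.49655487] [-0.25745493  0.17163066 -0.0417871 ]
```

```bash
python3 -m crank '[[0,0,0,0,0,3,5],[0,0,0,0,0,5,5],[0,0,0,0,0,5,5],[0,0,0,0,0,5,5],[0,0,0,0,0,5,5],[0,0,0,0,0,5,5],[0,0,0,0,0,5,5],[0,0,0,0,0,5,5],[0,0,0,0,0,5,5],[0,0,0,0,0,5,5],[0,0,0,0,0,5,5],[0,0,0,0,0,0,5]]'
python3 -c "
from h import *
where();go([.4838,.2312,.081],A);s=bot.read_state();print(s['contact_force'],s['torque'],s['finger_force'])"
```

```text
clock: 15.8
tool_pos: [0.4838, 0.2312, 0.0807]
tool_rot: [3.141, 0.0, 1.196]
contact_force: [-0.2, -1.0, 0.4]
finger_gap: 0.0135
finger_force: 20.0
s,t,z 0.2 0.2 80.7
at [0.4838 0.2312 0.0807] [3.141 0.    1.196] tool shift mm [-0.  -0.  -0.3] turn deg [ 0.   0.  60.3]
[-0.155133   -1.02900441  0.35833456] [-0.29614029  0.0208415  -0.01966262] 19.995349645614624
```

```bash
python3 -m crank '[[0,0,0,0,0,5,5],[0,0,0,0,0,5,5],[0,0,0,0,0,5,5],[0,0,0,0,0,5,5],[0,0,0,0,0,5,5],[0,0,0,0,0,5,5],[0,0,0,0,0,5,5],[0,0,0,0,0,5,5],[0,0,0,0,0,5,5],[0,0,0,0,0,5,5],[0,0,0,0,0,5,5],[0,0,0,0,0,0,5]]'
python3 -c "
from h import *
where();go([.4838,.2312,.081],A);s=bot.read_state();print(s['contact_force'],s['torque'],s['finger_force'])"
```

```text
clock: 16.8
tool_pos: [0.4842, 0.2308, 0.0806]
tool_rot: [3.14, -0.001, 0.238]
contact_force: [0.1, -2.5, -0.2]
finger_gap: 0.0138
finger_force: 20.0
s,t,z 0.5 -0.3 80.6
at [0.4842 0.2308 0.0806] [ 3.14e+00 -1.00e-03  2.38e-01] tool shift mm [-0.3 -0.5 -0.4] turn deg [ 0.1 -0.   5.5]
[ 0.05531787 -2.4522948  -0.24413171] [-0.57737343 -0.19275237 -0.0075271 ] 19.996150732040405
```

```bash
python3 -m crank '[[0,0,0,0,0,3,5],[0,0,0,0,0,3,5],[0,0,0,0,0,2,5],[0,0,0,0,0,0,5],[0,0,0,0,0,0,5]]'
python3 -c "
from h import *
where();go([.4838,.2312,.081],A);s=bot.read_state();print(s['contact_force'],s['torque'],s['finger_force'])"
```

```text
clock: 17.22
tool_pos: [0.4841, 0.2311, 0.0806]
tool_rot: [3.141, -0.001, 0.102]
contact_force: [2.2, -2.7, 0.6]
finger_gap: 0.0141
finger_force: 20.4
s,t,z 0.4 0.1 80.6
at [0.4841 0.2311 0.0806] [ 3.141e+00 -1.000e-03  1.020e-01] tool shift mm [-0.3 -0.1 -0.4] turn deg [ 0.  -0.  -2.3]
[ 2.18920871 -2.74343277  0.61503206] [-0.48472646 -0.14611187  0.46865951] 20.441534221172333
```

The z torque rose to 0.47 N m, so the cap is on its stop. I'll release, rise and check.

```bash
python3 -m crank '[[0,0,0,0,0,0,25],[0,0,0,0,0,0,40],[0,0,0,0,0,0,40],[0,0,0,0,0,0,40],[0,0,-10,0,0,0,40],[0,0,-30,0,0,0,40],[0,0,-40,0,0,0,40],[0,0,-40,0,0,0,40],[0,0,-20,0,0,0,40],[0,0,0,0,0,0,40],[0,0,0,0,0,0,40]]'
python3 - <<'E'
from h import *
where()
im,d,K,T=snap('wrist','w7');snap('top','t7')
W=world(d,K,T);x,y,z=W[...,0],W[...,1],W[...,2]
p=W[(np.hypot(x-C[0],y-C[1])<.06)&(z>.06)&(z<.13)]
w=p[p[:,2]>.091];print(cv2.minAreaRect((w[:,:2]*1000).astype(np.float32)),np.percentile(w[:,2],50),np.median(p[:,2]))
E
```

```text
clock: 18.13
tool_pos: [0.4848, 0.2319, 0.223]
tool_rot: [-3.141, -0.004, 0.098]
contact_force: [0.2, 0.2, -0.8]
finger_gap: 0.0402
finger_force: 0.0
s,t,z 1.3 0.8 223.0
((484.23260498046875, 231.29380798339844), (47.073726654052734, 13.935591697692871), 8.734718322753906) 0.09683867978579272 0.0754394058131069
```

View pics/w7.png

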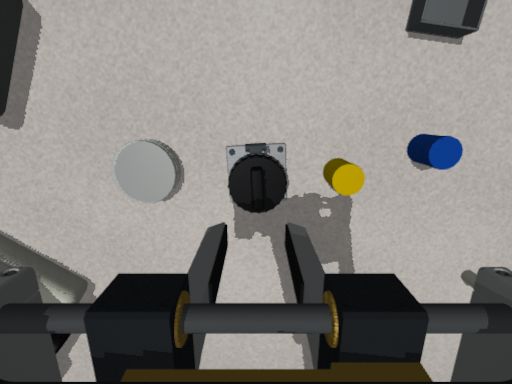

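The cap is shut and its wing, (257,187) in the picture, points at the hinge (257,147). It measures 8.7° against the plate's 8.2°.

```bash
python3 -c "
from bench import bot
print(bot.job_done())"
```

```text
the job is handed in; nothing more can be done
None
```

The pot stands upright in the wide canister, and its cap is flipped shut and screwed clockwise to the stop with the wing pointing at the hinge; I handed the job in at about 18 s, and nothing else was moved on purpose.

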